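# Open the tin rack and put the polishing-compound tin away

## Robot

A 6-joint arm with a two-finger parallel gripper is mounted at the origin on the work surface. World frame = base frame: x ahead of the robot, y to its left, z up, the work surface at z = 0. Lengths are in m, angles in degrees, forces in N, time in s.
With the tool pointing down it reaches from about 0.375 to 0.9 m from the base axis. Payload 3.1 kg.
Tool frame: the origin (TCP) lies at the very end of the fingers, on their centre line; the grasp point (between the pads) lies 19 mm behind it (bot.tcp_to_grasp is the distance from the TCP to the grasp point, in m); z points along the fingers, y is the line along which they close (so a half turn about z gives the same grasp; the last joint's range is limited). The gripper opens to 87 mm and grips with 3 to 60 N. Pads are 19 mm wide; open, the fingers measure 117 mm over their backs; the gripper's body (75 mm by 190 mm) begins 51 mm behind the grasp point.
Start: joints at [-84.998, 30.224, 82.088, -0, 67.689, -10.227], TCP at [0.164, -0.603, 0.223] pointing down, gripper open.
Joint ranges: [-176.69, 176.69], [-43.24, 126.21], [12.49, 139.97], [-82, 262], [0, 151.66], [-163.58, 163.58]. Speed limits (degrees/s): [159.86, 159.86, 180, 180, 180, 180].

## Interface

Orientations are given as a 3x3 rotation matrix whose columns are the frame's x, y, z axes.
In Python, from rig import telemetry, capture, camera_info, job, bot gives the robot as it stands. The module is installed in compiled form; this text tells all that it offers.
- The arm moves only by the tool carry_out, never from a script. Its argument "deltas" is a list that holds one entry, the list of rows, each a list of 7 numbers: the shift along the tool's x, y, z scaled (see below), then the turn, a rotation vector about the tool's x, y, z scaled (see below), then the closure, from -1 (fully open) to 1 (shut). In form: [[[dx, dy, dz, ax, ay, az, claw], ...]]. A call has exactly 10 rows; each row is the pose to reach, as a shift and turn from the pose commanded when the call began, along the tool's axes at that moment, turning the shorter way round; what a row does not reach only later rows make up. The controller multiplies each number of a shift by 15 cm and each number of a turn by 360 degrees. A row lasts 1/12 s, in which the tool goes at most 41.7 mm and 7.16 degrees, less where a joint would pass 70% of its speed; a pose out of reach is approached as far as the arm can. A call with a number of a shift or a turn outside -1 to 1 is refused whole. A call with a gripper value outside its range is refused whole. The fingers move at their own pace and stop on an object; the grip force is fixed at half the most. Time passes only in rows, so rows that repeat a pose let the fingers close, or fill a call up. It gives the time, the measured TCP pose, the force, the opening and the grip force at its end, in the units of the state.
- telemetry.read_state(): the state, without advancing time (a new reading comes with each control period).
- capture(name): name is "side" or "top" or "wrist"; returns the picture (384x512x3 uint8, red, green, blue); there is no depth.
- camera_info(name): a dict with "mtx" (3x3 intrinsics, pixels), "cam_to_world" (4x4, takes a point from camera to world coordinates); the wrist camera has in their place "T_tool_cam" (4x4, takes a point from camera to tool coordinates, whose origin is the TCP and whose axes are the flange's). Camera axes: x right, y down, z forward; pixel columns grow to the right and rows downward; lengths in m; the calibration is good to about 2 mm. A picture is of the moment at which its call begins: read the wrist's pose just before it. camera_info takes no time and is no camera call.
- job.hand_in(): hands the job in; it is judged then, once.
The state is a dict: "time_s": time; "joint_positions": joint angles; "qvel": joint speeds; "tau": joint torques, N m; "position": TCP position; "tcp_rot": TCP orientation; "force": force on the tool from outside, world axes, zero at the start; "moment": the same for the moment, N m; "opening": opening from 0.0 (shut) to 1.0 (fully open); "grasp_force": force on a finger pad.
Only numpy, scipy, OpenCV 4.12 (cv2) and the standard library are available. Lean on these libraries where they do the work, as an engineer would, in place of code of your own. Each camera call takes 0.05 s, during which the arm holds its last target. There are 200 camera calls.

## Task

On the jeweller's bench, lift the deep wooden lid off the sloping two-cell rack by its knob and set it down, flat and knob up, in the middle of the grey slab. Then stand the tin that is out on the bench, cap up, in the rack's empty cell (the one with the bare cork pad), seated on the pad. Set both down gently without dropping them, leave the tin already in the rack in its cell, and do not disturb the brush, the hammer or the steel block.

Things in the scene. Friction and masses are not known exactly. Their poses are not given: they have to be found in the camera images.
- rack: Fixed wooden rack; origin on the bench under its middle, z up. Its box (96 x 184 mm outside, 184 along y) slopes: its upward axis leans 25 degrees to the rack's -x (the robot). Cell floor's centre 40 mm above the origin. Two cells side by side at y = -41 and +41 mm, each 70 x 76 (y) mm, 46 mm deep. The lid rests on a step 36 mm above the cell floor, round a lining that rises 10 mm more.
- lid: Loose plywood lid, a deep box open below, 96 (x) x 184 (y) x 64 (z) mm, 0.24 kg. Origin: centre of its lower rim; z out of its top. Round knob on top: 34 mm across, 78 to 106 mm above the origin, on a thin stem. At the start it sits on the rack, tilted 25 degrees with it. The stored tin stands up 50 mm inside it: lift it 60 mm along its own z before moving it sideways.
- slab: Fixed grey slab lying on the bench, 170 (x) x 250 (y) x 12 (z) mm; origin: centre of its underside, top 12 mm above it. The lid is set aside here.
- loose_tin: Plain metal tin standing upright on the bench, 54 mm across, 86 mm tall, about 0.18 kg; origin: centre of its underside, z: up through its cap. The tin to be put away.
- stored_tin: Tin of the same size standing in one of the rack's cells (either one), under the lid at the start. It stays there. Origin: centre of its underside, z: up through its cap.
- cork_pad: Fixed round cork pad, 60 mm across, 3 mm thick, on the floor of the empty cell (either one), at the cell's centre; hidden by the lid at first. Origin: centre of its underside; z: upward axis of the sloping cell (25 degrees from vertical, towards the robot). The cell's walls rise 46 mm above this origin.
- bench_brush: Bystander: bench brush lying down, 160 mm long along x, 39 mm thick; origin at its underside near the middle.
- hammer: Bystander: hammer lying on the bench beyond the work, handle along its x.
- bench_block: Bystander: steel block 70 x 70 mm on a wooden base 90 x 90 mm, 48 mm tall in all; origin: centre of its underside.
Mind the look-alikes: they are no part of the job. What is shaped like the loose_tin but green or pink is not meant. There is more than one size of the lid; the job needs the largest.

How it is judged (in metres and radians):
On the way:
1. the lid rests flat, knob up, in the middle of the slab, let go (horizontal distance between lid and slab below 0.05 m and angle between lid's own z axis and vertical below 0.1 rad and z of lid in the frame of slab between 0.008 and 0.018 m and linear speed of lid below 0.02 m/s and contact force between the fingers and lid below 0.1 N), for 0.2 s.
At the end, for the whole second after the job is handed in: Lid flat on the slab, knob up (within 0.1 rad), centre within 50 mm of the slab's; loose tin cap up in the cork-pad cell: underside within 22 mm of the pad's centre each way and at most 12 mm above the cell floor, axis within 0.3 rad of the cell's; both at rest, let go (all of step 1 and x of loose_tin in the frame of cork_pad between -0.022 and 0.022 m and y of loose_tin in the frame of cork_pad between -0.022 and 0.022 m and z of loose_tin in the frame of cork_pad between -0.003 and 0.012 m and angle between the z axis of loose_tin and the z axis of cork_pad, either way round below 0.3 rad and linear speed of loose_tin below 0.1 m/s and contact force between the fingers and loose_tin below 0.1 N); the robot touches nothing.
It fails at once if the stored tin taken or knocked out of its cell (moved more than 40 mm) (distance of stored_tin from where it was at the start of the episode above 0.04 m).
It fails at once if the lid dropped: falling free of the fingers faster than 0.5 m/s (a drop of over 13 mm) (linear speed of lid above 0.5 m/s and contact force between the fingers and lid below 0.1 N).
It fails at once if the loose tin dropped: falling free of the fingers faster than 0.5 m/s (a drop of over 13 mm) (linear speed of loose_tin above 0.5 m/s and contact force between the fingers and loose_tin below 0.1 N).
It fails at once if the brush, the hammer or the steel block moved more than 30 mm (distance of any of bench_brush, hammer, bench_block from where it was at the start of the episode above 0.03 m).
It also fails if it takes over 61 s, if anything falls off the work surface, if the arm or the gripper's body presses on something with over 40 N, if the wrist force passes 120 N, or if a joint passes its speed limit or range.

## Working session

There is one attempt and no reset: what is moved stays moved. The work goes in short steps, Python scripts to look and compute and a tool call to move; the robot and the scene stay as the last step left them, time stands still between calls to the robot, and variables do not carry over. Pictures are saved under pics/ and viewed, at most 10 in all, crops included, and the job is handed in when it is done.

Besides the shell and the picture viewer there is one more tool, called after ">>>" as a command line: name --argument value ..., lists and objects as JSON in quotes. carry_out: Moves the arm, as the interface text tells. Its arguments: {"type":"object","properties":{"deltas":{"type":"array","items":{"type":"array","items":{"type":"array","items":{"type":"number"}}}}},"required":["deltas"]}

```bash
mkdir -p pics; python3 - <<'E'
from rig import telemetry, capture, camera_info, bot
import cv2,numpy as np
np.set_printoptions(precision=4,suppress=True)
for n in("top","side"):
    cv2.imwrite(f"pics/{n}0.png",cv2.resize(capture(n)[:,:,::-1],(800,600),interpolation=cv2.INTER_CUBIC))
    c=camera_info(n);print(n,c)
c=camera_info("wrist");print(c)
print(telemetry.read_state());print(bot.tcp_to_grasp)
E
```

```text
top {'mtx': array([[365.9391,   0.    , 254.2625],
       [  0.    , 365.9391, 199.5167],
       [  0.    ,   0.    ,   1.    ]]), 'cam_to_world': array([[ 0.0226, -0.989 ,  0.1463,  0.3863],
       [-0.9997, -0.0216,  0.008 ,  0.0057],
       [-0.0047, -0.1465, -0.9892,  1.3252],
       [ 0.    ,  0.    ,  0.    ,  1.    ]])}
side {'mtx': array([[361.2741,   0.    , 254.3548],
       [  0.    , 361.2741, 197.5826],
       [  0.    ,   0.    ,   1.    ]]), 'cam_to_world': array([[ 0.9988, -0.044 ,  0.0225,  0.5439],
       [-0.043 , -0.5488,  0.8349, -1.0057],
       [-0.0244, -0.8348, -0.55  ,  0.738 ],
       [ 0.    ,  0.    ,  0.    ,  1.    ]])}
{'mtx': array([[284.5046,   0.    , 256.88  ],
       [  0.    , 284.5046, 189.3958],
       [  0.    ,   0.    ,   1.    ]]), 'T_tool_cam': array([[-0.0008, -0.9573, -0.2892,  0.0801],
       [ 1.    , -0.0006, -0.0006,  0.0012],
       [ 0.0004, -0.2892,  0.9573, -0.1622],
       [ 0.    ,  0.    ,  0.    ,  1.    ]])}
{'time_s': 0.1, 'joint_positions': array([-84.9993,  30.2729,  82.1491,  -0.0001,  67.6893, -10.2269]), 'qvel': array([ 0.0138, -0.0855, -0.1908,  0.0928,  0.0294,  0.0405]), 'tau': array([ -0.0002, -44.0986, -17.7151,   0.0635,   0.0533,  -0.    ]), 'position': array([ 0.1641, -0.6024,  0.2217]), 'tcp_rot': array([[ 0.9649,  0.2627, -0.0002],
       [ 0.2627, -0.9649,  0.0019],
       [ 0.0003, -0.0019, -1.    ]]), 'force': array([0.026 , 0.2959, 0.126 ]), 'moment': array([-0.0177, -0.0041,  0.0024]), 'grasp_force': 0.0, 'opening': 0.9974186002872119}
0.0187
```

View pics/top0.png

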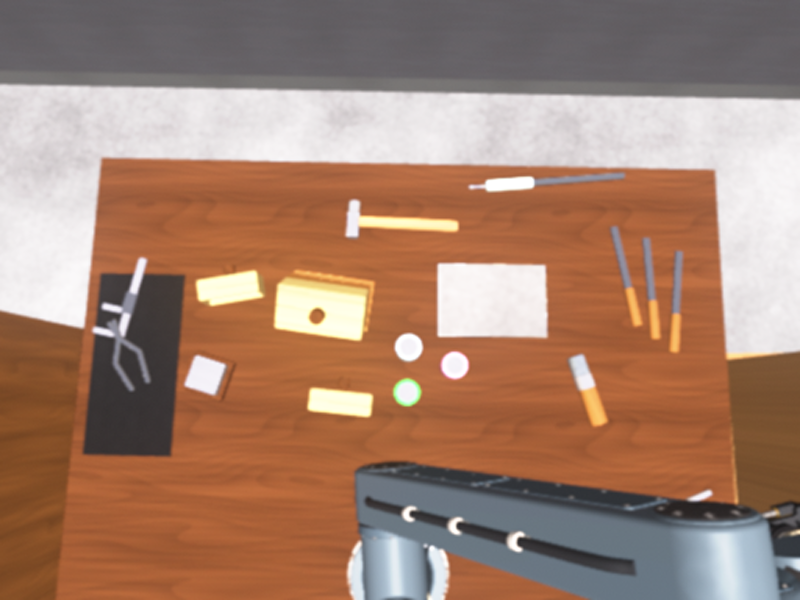

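View pics/side0.png

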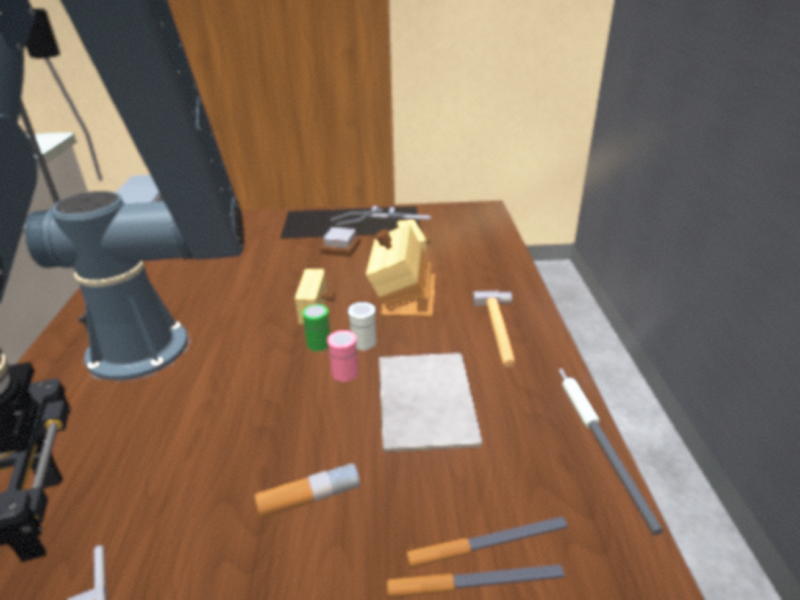

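The top view shows the large lid centred at about (322,308) with its knob at (316,316). The plain tin's cap is at (408,347), and the slab's corners are (438,263), (547,264), (547,338) and (438,337). Next I'll enlarge the lid and tin area and work out rough positions.

```bash
cat > h.py <<'E'
from rig import telemetry, capture, camera_info, bot
import cv2,numpy as np
from scipy.spatial.transform import Rotation as R
np.set_printoptions(precision=4,suppress=True)
def cam(n,st=None):
    c=camera_info(n)
    if n!="wrist": return c["mtx"],c["cam_to_world"]
    st=st or telemetry.read_state(); T=np.eye(4);T[:3,:3]=st["tcp_rot"];T[:3,3]=st["position"]
    return c["mtx"],T@c["T_tool_cam"]
def ray(K,T,u,v):
    d=T[:3,:3]@np.linalg.solve(K,[u,v,1]);return T[:3,3],d/np.linalg.norm(d)
def onz(K,T,u,v,z):
    o,d=ray(K,T,u,v);return o+d*(z-o[2])/d[2]
def tri(*rs):
    A=sum(np.eye(3)-np.outer(d,d) for o,d in rs);b=sum((np.eye(3)-np.outer(d,d))@o for o,d in rs)
    p=np.linalg.solve(A,b);return p,[np.linalg.norm(np.cross(p-o,d)) for o,d in rs]
def proj(K,T,P):
    q=(np.atleast_2d(P)-T[:3,3])@T[:3,:3];q=q@K.T;return q[:,:2]/q[:,2:]
def cmd(p,Rt,st=None):
    "shift and turn in units of carry_out to goal"
    st=st or telemetry.read_state()
    print("goal",p,"shift",st["tcp_rot"].T@(np.array(p)-st["position"])/.15,"turn",R.from_matrix(st["tcp_rot"].T@Rt).as_rotvec(degrees=True)/360)
E
python3 - <<'E'
from h import *
s=1.5625
Kt,Tt=cam("top");Ks,Ts=cam("side")
def t(u,v,z):return onz(Kt,Tt,u/s,v/s,z)
for c in[(438,263),(547,264),(547,338),(438,337)]:print("slab",t(*c,.012))
print("tin",t(408,347,.086), "side",onz(Ks,Ts,362/s,311/s,.086))
print("pink",t(455,365,.086),"green",t(407,392,.086))
print("knob",tri(ray(Kt,Tt,316/s,316/s),ray(Ks,Ts,385/s,241/s)))
a=capture("top")[140:260,165:305,::-1];b=capture("side")[125:245,175:315,::-1]
cv2.imwrite("pics/crop1.png",np.hstack([cv2.resize(x,None,fx=2.85,fy=4.0/1.4,interpolation=cv2.INTER_CUBIC) for x in(a,b)]))
E
```

```text
slab [ 0.6985 -0.0768  0.012 ]
slab [ 0.7016 -0.3326  0.012 ]
slab [ 0.527  -0.3298  0.012 ]
slab [ 0.5238 -0.0789  0.012 ]
tin [ 0.4928 -0.0093  0.086 ] side [ 0.4962 -0.0187  0.086 ]
pink [ 0.4561 -0.1116  0.086 ] green [ 0.396  -0.0091  0.086 ]
knob (array([0.5499, 0.1847, 0.1445]), [np.float64(0.0015901826520045344), np.float64(0.0015901826520045438)])
```

View pics/crop1.png

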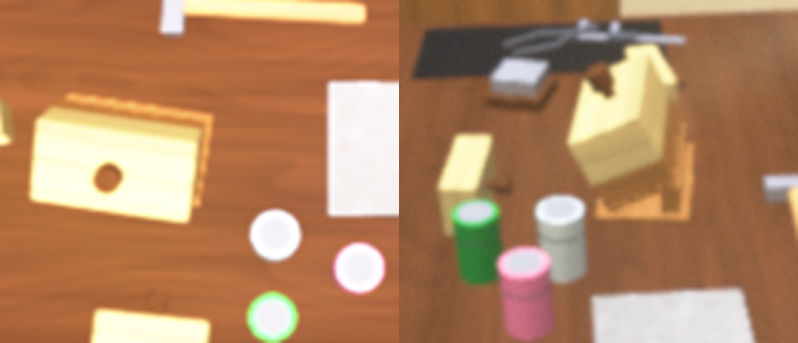

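```bash
cat >> h.py <<'E'
S25,C25=np.sin(np.radians(25)),np.cos(np.radians(25))
def rackT(x,y,yaw):
    T=np.eye(4);T[:3,:3]=R.from_euler("z",yaw).as_matrix();T[:3,3]=[x,y,0];return T
def lidT(q): # lid pose on rack
    L=np.eye(4);L[:3,:3]=R.from_euler("y",-25,degrees=True).as_matrix();L[:3,3]=[-.036*S25,0,.04+.036*C25]
    return rackT(*q)@L
def ap(T,P):return np.atleast_2d(P)@T[:3,:3].T+T[:3,3]
E
python3 - <<'E'
from h import *
from scipy.optimize import least_squares
t=lambda x,y:(x/2.85+165,y/2.857+140)
s=lambda x,y:((x-399)/2.85+175,y/2.857+125)
top=[([-.048,.092,.064],t(30,198)),([-.048,-.092,.064],t(190,221)),([.048,.092,.064],t(36,119)),([.048,-.092,.064],t(201,141)),([0,0,.1],t(108,178))]
side=[([0,0,.1],s(600,80)),([-.048,-.092,.064],s(570,140)),([-.048,-.092,0],s(592,186))]
def f(q):
    L=lidT(q);o=[]
    for n,l in(("top",top),("side",side)):
        K,T=cam(n)
        for P,u in l:o.append(proj(K,T,ap(L,P))[0]-u)
    return np.ravel(o)
r=least_squares(f,[.58,.18,0]);print(r.x,np.degrees(r.x[2]));print(r.fun.reshape(-1,2))
L=lidT(r.x);print("knob",ap(L,[0,0,.092]),L[:3,:3])
E
```

```text
[ 0.6024  0.1726 -0.1184] -6.784565118037248
[[ 1.2178 -0.2294]
 [-0.5745 -0.6107]
 [ 1.0055 -0.2266]
 [-1.2772 -0.1879]
 [ 0.0615  0.0963]
 [-0.9935 -2.6351]
 [-0.5193  1.6674]
 [ 0.1676 -0.207 ]]
knob [[0.5487 0.179  0.156 ]] [[ 0.9     0.1181 -0.4197]
 [-0.1071  0.993   0.0499]
 [ 0.4226  0.      0.9063]]
```

```bash
python3 - <<'E'
from h import *
L=lidT([.6024,.1726,-.1184]);G=L[:3,:3]*[1,-1,-1]
cmd(ap(L,[0,0,.20])[0],G)
E
```

```text
goal [0.5034 0.1844 0.2539] shift [ 3.5602 -4.4685 -0.2062] turn [-0.0136  0.0686  0.0601]
```

>>> carry_out --deltas '[[[0.09,-0.045,-0.024,0,0,0,-1],[0.18,-0.09,-0.048,0,0,0,-1],[0.3,-0.15,-0.08,0,0,0,-1],[0.4,-0.2,-0.106,0,0,0,-1],[0.5,-0.25,-0.133,0,0,0,-1],[0.6,-0.3,-0.16,0,0,0,-1],[0.7,-0.35,-0.187,0,0,0,-1],[0.8,-0.4,-0.213,0,0,0,-1],[0.9,-0.45,-0.24,0,0,0,-1],[0.9,-0.45,-0.24,0,0,0,-1]]]'

```text
time_s: 1.03
position: [0.2797, -0.4995, 0.2598]
tcp_rot: [[0.964, 0.266, 0.002], [0.266, -0.964, 0.0], [0.001, 0.0, -1.0]]
force: [0.1, 0.1, 0.2]
opening: 1.002
grasp_force: 0.0
```

>>> carry_out --deltas '[[[0.09,-0.045,-0.024,0,0,0,-1],[0.18,-0.09,-0.048,0,0,0,-1],[0.3,-0.15,-0.08,0,0,0,-1],[0.4,-0.2,-0.106,0,0,0,-1],[0.5,-0.25,-0.133,0,0,0,-1],[0.6,-0.3,-0.16,0,0,0,-1],[0.7,-0.35,-0.187,0,0,0,-1],[0.8,-0.4,-0.213,0,0,0,-1],[0.9,-0.45,-0.24,0,0,0,-1],[0.9,-0.45,-0.24,0,0,0,-1]]]'

```text
time_s: 1.87
position: [0.3915, -0.3998, 0.2955]
tcp_rot: [[0.964, 0.265, 0.002], [0.265, -0.964, -0.0], [0.002, 0.001, -1.0]]
force: [0.2, 0.4, -0.1]
opening: 1.003
grasp_force: 0.0
```

>>> carry_out --deltas '[[[0.09,-0.045,-0.024,0,0,0,-1],[0.18,-0.09,-0.048,0,0,0,-1],[0.3,-0.15,-0.08,0,0,0,-1],[0.4,-0.2,-0.106,0,0,0,-1],[0.5,-0.25,-0.133,0,0,0,-1],[0.6,-0.3,-0.16,0,0,0,-1],[0.7,-0.35,-0.187,0,0,0,-1],[0.8,-0.4,-0.213,0,0,0,-1],[0.9,-0.45,-0.24,0,0,0,-1],[0.9,-0.45,-0.24,0,0,0,-1]]]'

```text
time_s: 2.7
position: [0.5036, -0.2999, 0.3312]
tcp_rot: [[0.964, 0.265, 0.002], [0.265, -0.964, -0.0], [0.002, 0.001, -1.0]]
force: [0.2, -0.5, 1.0]
opening: 1.0
grasp_force: 0.0
```

>>> carry_out --deltas '[[[0.02,-0.08,0.013,0,0,0,-1],[0.05,-0.17,0.028,0,0,0,-1],[0.07,-0.26,0.043,0,0,0,-1],[0.1,-0.35,0.057,0,0,0,-1],[0.12,-0.44,0.072,0,0,0,-1],[0.146,-0.53,0.087,0,0,0,-1],[0.17,-0.62,0.102,0,0,0,-1],[0.196,-0.71,0.117,0,0,0,-1],[0.215,-0.78,0.128,0,0,0,-1],[0.215,-0.78,0.128,0,0,0,-1]]]'

```text
time_s: 3.53
position: [0.5017, -0.1771, 0.311]
tcp_rot: [[0.964, 0.265, -0.001], [0.265, -0.964, 0.002], [-0.001, -0.002, -1.0]]
force: [-1.3, -0.1, -0.3]
opening: 1.0
grasp_force: 0.0
```

>>> carry_out --deltas '[[[0.02,-0.08,0.013,0,0,0,-1],[0.05,-0.17,0.028,0,0,0,-1],[0.07,-0.26,0.043,0,0,0,-1],[0.1,-0.35,0.057,0,0,0,-1],[0.12,-0.44,0.072,0,0,0,-1],[0.146,-0.53,0.087,0,0,0,-1],[0.17,-0.62,0.102,0,0,0,-1],[0.196,-0.71,0.117,0,0,0,-1],[0.215,-0.78,0.128,0,0,0,-1],[0.215,-0.78,0.128,0,0,0,-1]]]'

```text
time_s: 4.37
position: [0.5018, -0.056, 0.2917]
tcp_rot: [[0.964, 0.265, -0.001], [0.265, -0.964, 0.001], [-0.001, -0.002, -1.0]]
force: [-0.2, -0.7, -0.4]
opening: 1.001
grasp_force: 0.0
```

>>> carry_out --deltas '[[[0.02,-0.08,0.013,0,0,0,-1],[0.05,-0.17,0.028,0,0,0,-1],[0.07,-0.26,0.043,0,0,0,-1],[0.1,-0.35,0.057,0,0,0,-1],[0.12,-0.44,0.072,0,0,0,-1],[0.146,-0.53,0.087,0,0,0,-1],[0.17,-0.62,0.102,0,0,0,-1],[0.196,-0.71,0.117,0,0,0,-1],[0.215,-0.78,0.128,0,0,0,-1],[0.215,-0.78,0.128,0,0,0,-1]]]'

```text
time_s: 5.2
position: [0.5025, 0.0645, 0.2726]
tcp_rot: [[0.964, 0.264, -0.001], [0.264, -0.964, 0.001], [-0.001, -0.001, -1.0]]
force: [-0.6, 0.5, 0.2]
opening: 0.999
grasp_force: 0.0
```

>>> carry_out --deltas '[[[0.02,-0.08,0.013,-0.0015,0.0076,0.0067,-1],[0.05,-0.17,0.028,-0.003,0.0152,0.0133,-1],[0.07,-0.26,0.043,-0.0045,0.0228,0.02,-1],[0.1,-0.35,0.057,-0.006,0.0304,0.0267,-1],[0.12,-0.44,0.072,-0.0075,0.038,0.0333,-1],[0.146,-0.53,0.087,-0.009,0.0456,0.04,-1],[0.17,-0.62,0.102,-0.0105,0.0532,0.0467,-1],[0.196,-0.71,0.117,-0.012,0.061,0.0533,-1],[0.215,-0.78,0.128,-0.0136,0.0686,0.06,-1],[0.215,-0.78,0.128,-0.0136,0.0686,0.06,-1]]]'

```text
time_s: 6.03
position: [0.5011, 0.1853, 0.2527]
tcp_rot: [[0.901, -0.116, 0.418], [-0.104, -0.993, -0.051], [0.421, 0.003, -0.907]]
force: [-0.4, -1.0, -0.6]
opening: 0.996
grasp_force: 0.0
```

```bash
python3 - <<'E'
from h import *
st=telemetry.read_state();print(st["position"],st["tcp_rot"],st["joint_positions"])
K,T=cam("wrist",st);im=capture("wrist")[:,:,::-1].copy()
q=[.6024,.1726,-.1184];L=lidT(q)
print(proj(K,T,ap(L,[[0,0,.106],[-.048,.092,.064],[-.048,-.092,.064],[.048,.092,.064],[.048,-.092,.064]])))
im=cv2.resize(im,(800,600),interpolation=cv2.INTER_CUBIC)
cv2.imwrite("pics/w1.png",im)
E
```

```text
[0.5011 0.1853 0.2527] [[ 0.901  -0.1157  0.4182]
 [-0.1038 -0.9933 -0.0512]
 [ 0.4213  0.0027 -0.9069]] [ 13.1072  14.5966 109.3844 -15.2446  33.3819 120.7959]
[[256.4744 189.8645]
 [174.9097 219.4845]
 [337.7851 219.7777]
 [167.3403 133.2546]
 [345.7035 133.6785]]
```

View pics/w1.png

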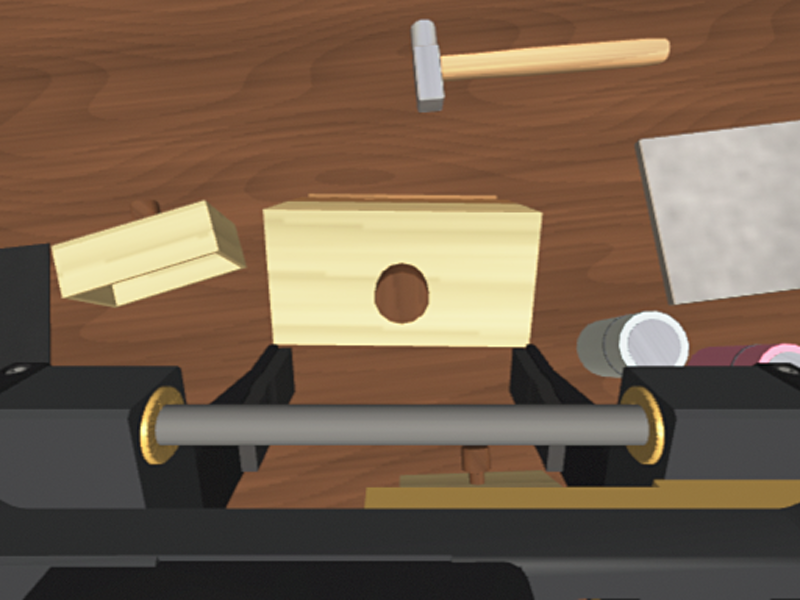

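The wrist view shows the knob at (402,294) and the lid's top corners at (264,210), (541,212), (530,347) and (273,346), within 2 px of the prediction. The tin's cap is at (654,345). I'll refine the fit from these.

```bash
python3 - <<'E'
from h import *
from scipy.optimize import least_squares
K,T=cam("wrist")
P=[[0,0,.106],[-.048,.092,.064],[-.048,-.092,.064],[.048,.092,.064],[.048,-.092,.064]]
U=np.array([[402,294],[273,346],[530,347],[264,210],[541,212]])/1.5625
r=least_squares(lambda q:(proj(K,T,ap(lidT(q),P))-U).ravel(),[.602,.172,-.118]);print(r.x,r.fun.reshape(-1,2))
L=lidT(r.x);G=L[:3,:3]*[1,-1,-1]
cmd(ap(L,[0,0,.075])[0],G)
print("tin cap",onz(K,T,654/1.5625,345/1.5625,.086))
print("slab",[onz(K,T,u/1.5625,v/1.5625,.012) for u,v in((639,141),(672,304))])
E
```

```text
[ 0.6022  0.1711 -0.1206] [[ 0.0913  2.8704]
 [ 0.8984 -1.3406]
 [-0.8849 -1.0724]
 [-0.4993 -0.3709]
 [ 0.3858 -0.5438]]
goal [0.5556 0.1768 0.1406] shift [0.011  0.0089 0.8324] turn [0.0001 0.0003 0.0011]
tin cap [ 0.4949 -0.0141  0.086 ]
slab [array([ 0.6958, -0.081 ,  0.012 ]), array([ 0.5288, -0.0809,  0.012 ])]
```

>>> carry_out --deltas '[[[0.002,0.001,0.1,0,0,0,-1],[0.004,0.002,0.2,0,0,0,-1],[0.006,0.003,0.3,0,0,0,-1],[0.008,0.004,0.4,0,0,0,-1],[0.01,0.005,0.5,0,0,0,-1],[0.012,0.006,0.6,0,0,0,-1],[0.014,0.007,0.68,0,0,0.001,-1],[0.015,0.008,0.75,0,0,0.001,-1],[0.015,0.009,0.8,0,0,0.001,-1],[0.015,0.009,0.83,0,0,0.001,-1]]]'

```text
time_s: 6.92
position: [0.5581, 0.1756, 0.1411]
tcp_rot: [[0.899, -0.124, 0.419], [-0.112, -0.992, -0.052], [0.422, -0.0, -0.906]]
force: [-1.0, 0.5, -0.3]
opening: 0.997
grasp_force: 0.0
```

>>> carry_out --deltas '[[[0,0,0,0,0,0,1],[0,0,0,0,0,0,1],[0,0,0,0,0,0,1],[0,0,0,0,0,0,1],[0,0,0,0,0,0,1],[0,0,0,0,0,0,1],[0,0,0,0,0,0,1],[0,0,0,0,0,0,1],[0,0,0,0,0,0,1],[0,0,0,0,0,0,1]]]'

```text
time_s: 7.75
position: [0.5573, 0.1766, 0.1419]
tcp_rot: [[0.899, -0.123, 0.42], [-0.112, -0.992, -0.051], [0.423, -0.001, -0.906]]
force: [-1.3, 1.4, 0.8]
opening: 0.382
grasp_force: 30.0
```

The grip closed on the knob at 33 mm. I'll lift along the lid's axis.

>>> carry_out --deltas '[[[0,0,-0.03,0,0,0,1],[0,0,-0.08,0,0,0,1],[0,0,-0.15,0,0,0,1],[0,0,-0.22,0,0,0,1],[0,0,-0.29,0,0,0,1],[0,0,-0.36,0,0,0,1],[0,0,-0.42,0,0,0,1],[0,0,-0.48,0,0,0,1],[0,0,-0.53,0,0,0,1],[0,0,-0.56,0,0,0,1]]]'

```text
time_s: 8.58
position: [0.5219, 0.1807, 0.2193]
tcp_rot: [[0.899, -0.123, 0.421], [-0.112, -0.992, -0.051], [0.424, -0.001, -0.906]]
force: [-0.0, -1.1, -3.3]
opening: 0.379
grasp_force: 30.0
```

```bash
python3 - <<'E'
from h import *
st=telemetry.read_state();print(st["position"],st["joint_positions"],st["opening"],st["force"])
im=np.hstack([cv2.resize(capture("wrist")[:,:,::-1],(400,300)),cv2.resize(capture("side")[100:250,150:350,::-1],(400,300),interpolation=cv2.INTER_CUBIC)])
cv2.imwrite("pics/w2.png",im)
# goal above slab, upright, yaw as convenient: tool x=+x,y=-y
for p in([.557,0.07,.28],[.613,-.205,.24]): cmd(p,np.diag([1.,-1,-1]),st)
E
```

```text
[0.5219 0.1807 0.2193] [ 11.8894  18.9967 109.7768 -16.7182  28.342  122.1143] 0.3786709704761676 [-0.0319 -1.1241 -3.2666]
goal [0.557, 0.07, 0.28] shift [ 0.4644  0.703  -0.2306] turn [ 0.0041 -0.0696 -0.0194]
goal [0.613, -0.205, 0.24] shift [0.8921 2.4769 0.2615] turn [ 0.0041 -0.0696 -0.0194]
```

View pics/w2.png

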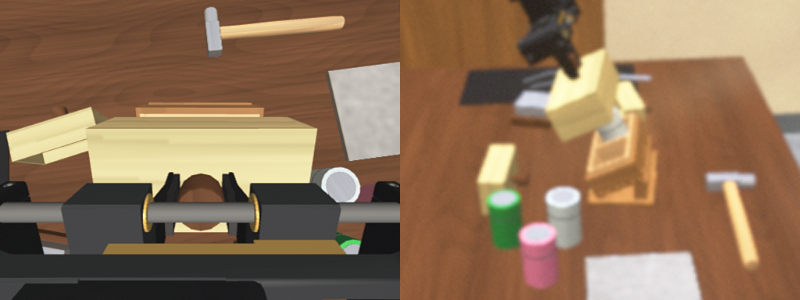

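Both views show the lid gripped and clear, with the stored tin in the far (+y) cell. So the near (-y) cell is the empty one. I'll carry the lid to the slab and level it on the way.

>>> carry_out --deltas '[[[0.0,0.0,-0.1,0,0,0,1],[0.04,0.04,-0.2,0.0,-0.005,-0.001,1],[0.1,0.12,-0.23,0.001,-0.014,-0.004,1],[0.17,0.22,-0.23,0.002,-0.025,-0.007,1],[0.24,0.33,-0.23,0.002,-0.036,-0.01,1],[0.31,0.44,-0.23,0.003,-0.047,-0.013,1],[0.37,0.54,-0.23,0.004,-0.057,-0.016,1],[0.42,0.62,-0.23,0.004,-0.065,-0.018,1],[0.46,0.68,-0.23,0.004,-0.0696,-0.0194,1],[0.464,0.703,-0.23,0.004,-0.0696,-0.0194,1]]]'

```text
time_s: 9.52
position: [0.5606, 0.0676, 0.2783]
tcp_rot: [[1.0, -0.002, 0.002], [-0.002, -1.0, -0.002], [0.002, 0.002, -1.0]]
force: [1.2, 0.2, -3.1]
opening: 0.38
grasp_force: 30.0
```

>>> carry_out --deltas '[[[0.01,0.05,0.005,0,0,0,1],[0.02,0.12,0.013,0,0,0,1],[0.05,0.22,0.024,0,0,0,1],[0.07,0.33,0.036,0,0,0,1],[0.09,0.44,0.048,0,0,0,1],[0.11,0.55,0.06,0,0,0,1],[0.135,0.66,0.072,0,0,0,1],[0.155,0.76,0.083,0,0,0,1],[0.175,0.85,0.093,0,0,0,1],[0.187,0.917,0.1,0,0,0,1]]]'

```text
time_s: 10.35
position: [0.5853, -0.069, 0.2634]
tcp_rot: [[1.0, -0.0, -0.001], [-0.0, -1.0, -0.001], [-0.001, 0.001, -1.0]]
force: [0.3, 0.5, -3.6]
opening: 0.379
grasp_force: 30.0
```

>>> carry_out --deltas '[[[0.02,0.1,0.01,0,0,0,1],[0.04,0.21,0.023,0,0,0,1],[0.065,0.32,0.035,0,0,0,1],[0.09,0.43,0.047,0,0,0,1],[0.11,0.54,0.06,0,0,0,1],[0.13,0.65,0.07,0,0,0,1],[0.15,0.75,0.08,0,0,0,1],[0.17,0.84,0.09,0,0,0,1],[0.18,0.9,0.097,0,0,0,1],[0.187,0.917,0.1,0,0,0,1]]]'

```text
time_s: 11.18
position: [0.6136, -0.2074, 0.2484]
tcp_rot: [[1.0, -0.002, -0.001], [-0.002, -1.0, -0.001], [-0.001, 0.001, -1.0]]
force: [-0.2, 0.3, -3.0]
opening: 0.381
grasp_force: 30.0
```

```bash
python3 - <<'E'
from h import *
st=telemetry.read_state();print(st["position"],st["tcp_rot"],st["joint_positions"],st["opening"],st["force"],st["moment"])
im=np.hstack([cv2.resize(capture("top")[130:250,140:370,::-1],None,fx=1.73,fy=1.73,interpolation=cv2.INTER_CUBIC)[:207,:398],cv2.resize(capture("side")[120:320,180:330,::-1],(400,533),interpolation=cv2.INTER_CUBIC)[:207] if 0 else cv2.resize(capture("side")[150:280,130:380,::-1],(398,207),interpolation=cv2.INTER_CUBIC)])
cv2.imwrite("pics/w3.png",im)
cmd([.613,-.205,.09],np.diag([1.,-1,-1]),st)
E
```

```text
[ 0.6136 -0.2074  0.2484] [[ 1.     -0.0016 -0.0012]
 [-0.0016 -1.     -0.0014]
 [-0.0012  0.0014 -1.    ]] [-28.494   30.5689  76.9332  -0.1074  72.518   61.6296] 0.38082139116293817 [-0.2064  0.2739 -3.0484] [ 0.0345  0.0106 -0.0247]
goal [0.613, -0.205, 0.09] shift [-0.0026 -0.0174  1.056 ] turn [ 0.0002  0.0002 -0.0003]
```

View pics/w3.png

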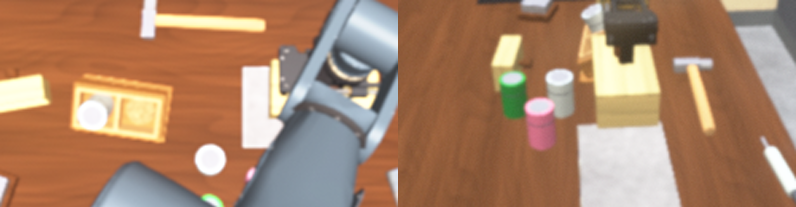

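The views show the lid level over the slab, the stored tin in the rack's left cell and the empty right cell. I'll lower it.

>>> carry_out --deltas '[[[0,0,0.07,0,0,0,1],[0,0,0.18,0,0,0,1],[0,0,0.3,0,0,0,1],[0,0,0.42,0,0,0,1],[0,0,0.54,0,0,0,1],[0,0,0.66,0,0,0,1],[0,0,0.77,0,0,0,1],[0,0,0.87,0,0,0,1],[0,0,0.95,0,0,0,1],[0,0,0.98,0,0,0,1]]]'

```text
time_s: 12.12
position: [0.6118, -0.2037, 0.0994]
tcp_rot: [[1.0, 0.001, -0.005], [0.001, -1.0, 0.001], [-0.005, -0.001, -1.0]]
force: [-0.4, 0.4, -4.2]
opening: 0.382
grasp_force: 30.0
```

>>> carry_out --deltas '[[[0,0,0.01,0,0,0,1],[0,0,0.02,0,0,0,1],[0,0,0.03,0,0,0,1],[0,0,0.04,0,0,0,1],[0,0,0.05,0,0,0,1],[0,0,0.06,0,0,0,1],[0,0,0.07,0,0,0,1],[0,0,0.08,0,0,0,1],[0,0,0.085,0,0,0,1],[0,0,0.085,0,0,0,1]]]'

```text
time_s: 12.95
position: [0.613, -0.2053, 0.0888]
tcp_rot: [[1.0, -0.0, -0.002], [-0.0, -1.0, -0.001], [-0.002, 0.001, -1.0]]
force: [-0.5, 0.6, -3.1]
opening: 0.38
grasp_force: 30.0
```

Not touching yet, so I'll go down in smaller steps.

>>> carry_out --deltas '[[[0,0,0.002,0,0,0,1],[0,0,0.004,0,0,0,1],[0,0,0.006,0,0,0,1],[0,0,0.008,0,0,0,1],[0,0,0.01,0,0,0,1],[0,0,0.012,0,0,0,1],[0,0,0.014,0,0,0,1],[0,0,0.016,0,0,0,1],[0,0,0.018,0,0,0,1],[0,0,0.018,0,0,0,1]]]'

```text
time_s: 13.78
position: [0.6133, -0.2057, 0.0867]
tcp_rot: [[1.0, 0.0, -0.001], [0.0, -1.0, -0.001], [-0.001, 0.001, -1.0]]
force: [-0.7, -0.7, -0.7]
opening: 0.384
grasp_force: 30.0
```

Contact. I'll press a hair further and release.

>>> carry_out --deltas '[[[0,0,0.003,0,0,0,1],[0,0,0.006,0,0,0,1],[0,0,0.006,0,0,0,1],[0,0,0.006,0,0,0,-1],[0,0,0.006,0,0,0,-1],[0,0,0.006,0,0,0,-1],[0,0,0.006,0,0,0,-1],[0,0,0.006,0,0,0,-1],[0,0,0.006,0,0,0,-1],[0,0,0.006,0,0,0,-1]]]'

```text
time_s: 14.62
position: [0.6132, -0.2054, 0.0853]
tcp_rot: [[1.0, 0.0, -0.001], [0.0, -1.0, -0.001], [-0.001, 0.001, -1.0]]
force: [-0.2, 0.3, -0.7]
opening: 0.831
grasp_force: 0.0
```

>>> carry_out --deltas '[[[0,0,-0.03,0,0,0,-1],[0,0,-0.08,0,0,0,-1],[0,0,-0.17,0,0,0,-1],[0,0,-0.28,0,0,0,-1],[0,0,-0.4,0,0,0,-1],[0,0,-0.52,0,0,0,-1],[0,0,-0.64,0,0,0,-1],[0,0,-0.76,0,0,0,-1],[0,0,-0.88,0,0,0,-1],[0,0,-0.98,0,0,0,-1]]]'

```text
time_s: 15.45
position: [0.6137, -0.2054, 0.2349]
tcp_rot: [[1.0, -0.0, 0.001], [0.0, -1.0, -0.002], [0.001, 0.002, -1.0]]
force: [-0.2, 0.4, 0.4]
opening: 1.001
grasp_force: 0.0
```

```bash
python3 - <<'E'
from h import *
st=telemetry.read_state();print(st["position"],st["opening"],st["force"])
cv2.imwrite("pics/w4.png",np.hstack([cv2.resize(capture("wrist")[:,:,::-1],(400,300)),cv2.resize(capture("side")[150:300,180:380,::-1],(400,300),interpolation=cv2.INTER_CUBIC)]))
E
```

```text
[ 0.6137 -0.2054  0.2349] 1.0006156204557126 [-0.1948  0.41    0.3738]
```

View pics/w4.png

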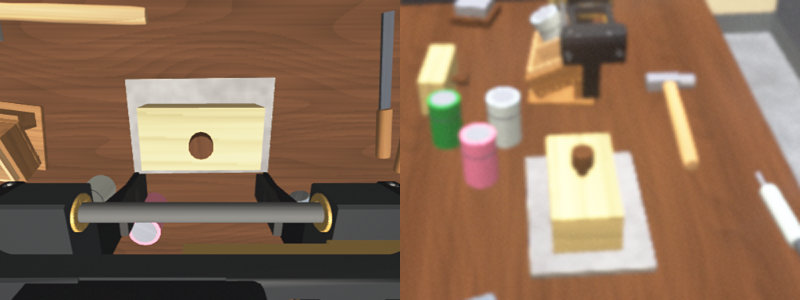

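The lid sits flat and centred on the slab. I'll move above the loose tin now.

>>> carry_out --deltas '[[[-0.03,-0.05,0,0,0,-0.017,-1],[-0.08,-0.12,0,0,0,-0.034,-1],[-0.12,-0.2,0,0,0,-0.051,-1],[-0.17,-0.27,0,0,0,-0.068,-1],[-0.22,-0.35,0,0,0,-0.085,-1],[-0.26,-0.42,0,0,0,-0.102,-1],[-0.31,-0.5,0,0,0,-0.119,-1],[-0.36,-0.57,0,0,0,-0.136,-1],[-0.39,-0.62,0,0,0,-0.153,-1],[-0.4,-0.64,0,0,0,-0.1667,-1]]]'

```text
time_s: 16.38
position: [0.5516, -0.1076, 0.2316]
tcp_rot: [[0.495, 0.869, -0.004], [0.869, -0.495, 0.001], [-0.001, -0.003, -1.0]]
force: [-0.5, 0.2, 0.1]
opening: 0.999
grasp_force: 0.0
```

>>> carry_out --deltas '[[[0.03,-0.06,0.013,0,0,-0.017,-1],[0.07,-0.13,0.027,0,0,-0.034,-1],[0.11,-0.2,0.04,0,0,-0.051,-1],[0.15,-0.28,0.057,0,0,-0.068,-1],[0.19,-0.36,0.072,0,0,-0.085,-1],[0.23,-0.44,0.088,0,0,-0.102,-1],[0.27,-0.52,0.103,0,0,-0.119,-1],[0.31,-0.59,0.12,0,0,-0.136,-1],[0.34,-0.65,0.13,0,0,-0.153,-1],[0.348,-0.663,0.133,0,0,-0.1667,-1]]]'

```text
time_s: 17.22
position: [0.491, -0.0127, 0.2114]
tcp_rot: [[-0.506, 0.863, -0.005], [0.863, 0.506, 0.0], [0.003, -0.004, -1.0]]
force: [-0.2, 0.5, 0.9]
opening: 1.002
grasp_force: 0.0
```

```bash
python3 - <<'E'
from h import *
st=telemetry.read_state();print(st["position"],st["tcp_rot"],st["joint_positions"])
K,T=cam("wrist",st);print(proj(K,T,[[.494,-.014,.086],[.494,-.014,0]])*1.5625)
cv2.imwrite("pics/w5.png",cv2.resize(capture("wrist")[:,:,::-1],(800,600),interpolation=cv2.INTER_CUBIC))
E
```

```text
[ 0.491  -0.0127  0.2114] [[-0.5056  0.8628 -0.0047]
 [ 0.8628  0.5056  0.0004]
 [ 0.0028 -0.0038 -1.    ]] [-14.5221  20.9724 101.4541  -0.05    57.8396 -44.8643]
[[404.776  287.9811]
 [404.3712 260.9541]]
```

View pics/w5.png

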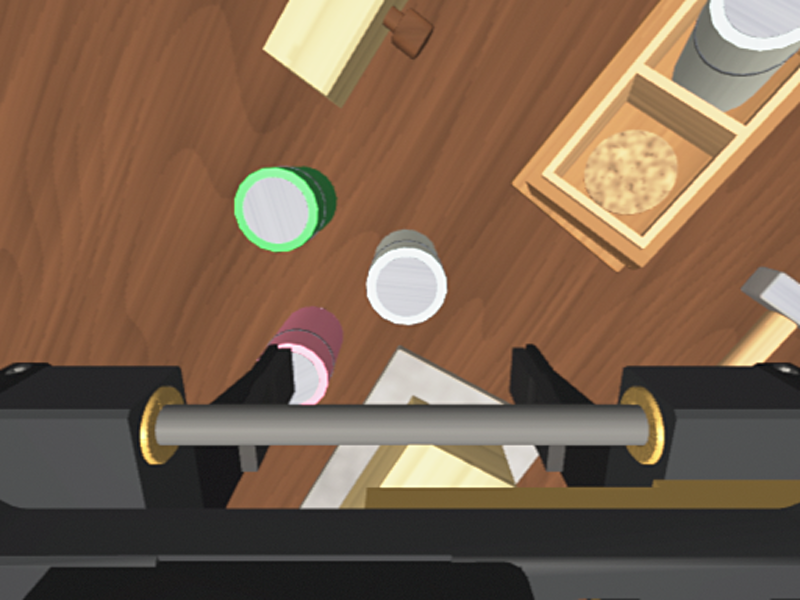

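The tin's cap is at (406,285), about 2 mm from the prediction. The cork pad is at (630,171) in the empty cell. I'll check the pad against the rack fit and plan the route.

```bash
cat >> h.py <<'E'
Q=[.6022,.1711,-.1206]
L=lidT(Q);Lx,Ly,Lz=L[:3,:3].T
G2=np.column_stack([Ly,Lx,-Lz])
F=ap(rackT(*Q),[0,0,.04])[0]-.041*Ly   # cell floor centre
E
python3 - <<'E'
from h import *
s=1.5625
K,T=cam("wrist");print("pad px",proj(K,T,F+.003*Lz)*s, "F",F)
# intersect ray with pad-top plane
o,d=ray(K,T,630/s,171/s);P=F+.003*Lz;X=o+d*(Lz@(P-o))/(Lz@d);print("pad meas",X,"err in cell axes",[(X-P)@a for a in(Lx,Ly)])
# inner rim corners of lining (46 above floor), cell 70x76
print("rim px",proj(K,T,[F+.046*Lz+a*.035*Lx+b*.038*Ly for a,b in((-1,-1),(1,-1),(1,1),(-1,1))])*s)
tin=onz(K,T,406.5/s,285/s,.086);print("tin",tin)
st=telemetry.read_state();p=st["position"]
cmd([tin[0],tin[1],.052],np.array(st["tcp_rot"]))
seat=F+.055*Lz
print("seat",seat,"hover",seat+.1*Lz)
E
```

```text
pad px [[629.1249 173.3018]] F [0.5973 0.1304 0.04  ]
pad meas [0.5957 0.1322 0.0425] err in cell axes [np.float64(-0.0006070081075486389), np.float64(0.001574734872190344)]
rim px [[552.5007 174.0107]
 [642.3051 238.8879]
 [737.0025 136.5861]
 [635.6333  74.0366]]
tin [ 0.4944 -0.012   0.086 ]
goal [np.float64(0.49440632788600064), np.float64(-0.011953803201305457), 0.052] shift [-0.0066  0.0249  1.0636] turn [0. 0. 0.]
seat [0.5742 0.1332 0.0898] hover [0.5322 0.1383 0.1805]
```

>>> carry_out --deltas '[[[-0.003,0.012,0.05,0,0,0,-1],[-0.007,0.025,0.15,0,0,0,-1],[-0.007,0.025,0.27,0,0,0,-1],[-0.007,0.025,0.39,0,0,0,-1],[-0.007,0.025,0.51,0,0,0,-1],[-0.007,0.025,0.63,0,0,0,-1],[-0.007,0.025,0.74,0,0,0,-1],[-0.007,0.025,0.84,0,0,0,-1],[-0.007,0.025,0.92,0,0,0,-1],[-0.007,0.025,0.98,0,0,0,-1]]]'

```text
time_s: 18.1
position: [0.4966, -0.0138, 0.0636]
tcp_rot: [[-0.498, 0.867, -0.003], [0.867, 0.498, -0.001], [0.001, -0.003, -1.0]]
force: [-0.1, -0.5, 0.2]
opening: 0.999
grasp_force: 0.0
```

>>> carry_out --deltas '[[[0,0,0.04,0,0,0,-1],[0,0,0.08,0,0,0,-1],[0,0,0.09,0,0,0,-1],[0,0,0.09,0,0,0,1],[0,0,0.09,0,0,0,1],[0,0,0.09,0,0,0,1],[0,0,0.09,0,0,0,1],[0,0,0.09,0,0,0,1],[0,0,0.09,0,0,0,1],[0,0,0.09,0,0,0,1]]]'

```text
time_s: 18.93
position: [0.4964, -0.0136, 0.0522]
tcp_rot: [[-0.501, 0.866, -0.002], [0.866, 0.501, -0.001], [0.0, -0.002, -1.0]]
force: [-1.4, -0.5, 2.6]
opening: 0.611
grasp_force: 30.0
```

The tin is held at 53 mm. I'll lift it straight up and then compute the turn.

>>> carry_out --deltas '[[[0,0,-0.03,0,0,0,1],[0,0,-0.1,0,0,0,1],[0,0,-0.2,0,0,0,1],[0,0,-0.32,0,0,0,1],[0,0,-0.45,0,0,0,1],[0,0,-0.58,0,0,0,1],[0,0,-0.7,0,0,0,1],[0,0,-0.82,0,0,0,1],[0,0,-0.92,0,0,0,1],[0,0,-0.98,0,0,0,1]]]'

```text
time_s: 19.77
position: [0.4976, -0.0134, 0.2006]
tcp_rot: [[-0.5, 0.866, 0.001], [0.866, 0.5, -0.001], [-0.002, 0.001, -1.0]]
force: [0.4, -0.1, -1.7]
opening: 0.61
grasp_force: 30.0
```

```bash
python3 - <<'E'
from h import *
st=telemetry.read_state();print(st["position"],st["opening"],st["force"])
cmd(F+.055*Lz+.11*Lz,G2,st)
E
```

```text
[ 0.4976 -0.0134  0.2006] 0.6101120665042843 [ 0.3706 -0.0894 -1.742 ]
goal [0.528  0.1388 0.1895] shift [0.7769 0.6834 0.0727] turn [-0.0668 -0.0221  0.101 ]
```

>>> carry_out --deltas '[[[0.04,0.03,-0.03,-0.003,-0.001,0.005,1],[0.12,0.1,-0.06,-0.009,-0.003,0.014,1],[0.21,0.18,-0.07,-0.017,-0.006,0.026,1],[0.3,0.27,-0.06,-0.026,-0.009,0.039,1],[0.4,0.35,-0.04,-0.035,-0.011,0.052,1],[0.5,0.44,-0.01,-0.043,-0.014,0.065,1],[0.6,0.53,0.02,-0.052,-0.017,0.078,1],[0.69,0.61,0.05,-0.059,-0.02,0.09,1],[0.75,0.66,0.07,-0.065,-0.021,0.098,1],[0.777,0.683,0.073,-0.0668,-0.0221,0.101,1]]]'

```text
time_s: 20.6
position: [0.5249, 0.1403, 0.1861]
tcp_rot: [[0.121, 0.902, 0.414], [0.993, -0.11, -0.05], [0.001, 0.417, -0.909]]
force: [-0.2, -0.7, -2.3]
opening: 0.617
grasp_force: 30.0
```

>>> carry_out --deltas '[[[0,0,0,0,0,0,1],[0,0,0,0,0,0,1],[0,0,0,0,0,0,1],[0,0,0,0,0,0,1],[0,0,0,0,0,0,1],[0,0,0,0,0,0,1],[0,0,0,0,0,0,1],[0,0,0,0,0,0,1],[0,0,0,0,0,0,1],[0,0,0,0,0,0,1]]]'

```text
time_s: 21.43
position: [0.5274, 0.1387, 0.1879]
tcp_rot: [[0.12, 0.901, 0.417], [0.993, -0.109, -0.05], [0.0, 0.42, -0.907]]
force: [-0.0, -0.1, -1.5]
opening: 0.611
grasp_force: 30.0
```

```bash
python3 - <<'E'
from h import *
st=telemetry.read_state();print(st["position"],st["opening"],st["force"],st["joint_positions"])
cmd(F+.055*Lz,G2,st)
a=capture("top")[120:270,150:350,::-1];b=capture("side")[90:240,170:370,::-1]
cv2.imwrite("pics/w6.png",np.hstack([cv2.resize(x,(400,300),interpolation=cv2.INTER_CUBIC) for x in(capture("wrist")[:,:,::-1],b)]))
E
```

```text
[0.5274 0.1387 0.1879] 0.6108394220962071 [-0.0204 -0.0702 -1.5498] [  6.0547  21.479  113.1281 -14.7083  21.7586  25.5111]
goal [0.5742 0.1332 0.0898] shift [0.0013 0.0103 0.7249] turn [-0.0004 -0.     -0.    ]
```

View pics/w6.png

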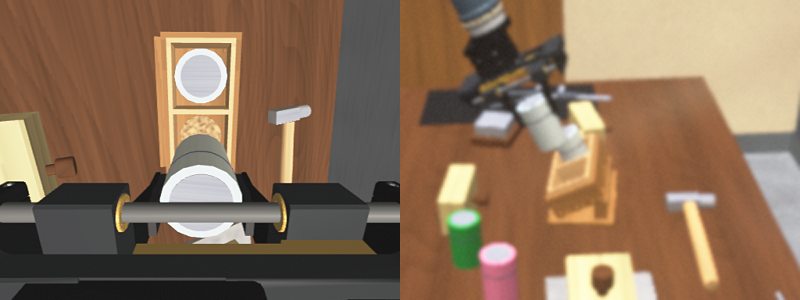

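The tin is lined up above the empty cell, so I'll lower it along the cell's axis.

>>> carry_out --deltas '[[[0.001,0.005,0.04,0,0,0,1],[0.001,0.01,0.1,0,0,0,1],[0.001,0.01,0.17,0,0,0,1],[0.001,0.01,0.24,0,0,0,1],[0.001,0.01,0.31,0,0,0,1],[0.001,0.01,0.38,0,0,0,1],[0.001,0.01,0.45,0,0,0,1],[0.001,0.01,0.51,0,0,0,1],[0.001,0.01,0.57,0,0,0,1],[0.001,0.01,0.61,0,0,0,1]]]'

```text
time_s: 22.42
position: [0.5672, 0.134, 0.1041]
tcp_rot: [[0.12, 0.901, 0.416], [0.993, -0.109, -0.05], [0.0, 0.419, -0.908]]
force: [-0.0, 0.4, -1.3]
opening: 0.607
grasp_force: 30.0
```

>>> carry_out --deltas '[[[0,0,0.01,0,0,0,1],[0,0,0.02,0,0,0,1],[0,0,0.03,0,0,0,1],[0,0,0.04,0,0,0,1],[0,0,0.05,0,0,0,1],[0,0,0.06,0,0,0,1],[0,0,0.07,0,0,0,1],[0,0,0.08,0,0,0,1],[0,0,0.085,0,0,0,1],[0,0,0.085,0,0,0,1]]]'

```text
time_s: 23.25
position: [0.5723, 0.1335, 0.0937]
tcp_rot: [[0.12, 0.901, 0.417], [0.993, -0.109, -0.05], [0.0, 0.42, -0.908]]
force: [-0.5, 0.5, -3.3]
opening: 0.616
grasp_force: 30.0
```

```bash
python3 - <<'E'
from h import *
cmd(F+.055*Lz,G2)
E
```

```text
goal [0.5742 0.1332 0.0898] shift [-0.0003  0.0007  0.0288] turn [-0.0005 -0.     -0.    ]
```

>>> carry_out --deltas '[[[0,0,0.003,0,0,0,1],[0,0,0.006,0,0,0,1],[0,0,0.009,0,0,0,1],[0,0,0.012,0,0,0,1],[0,0,0.015,0,0,0,1],[0,0,0.018,0,0,0,1],[0,0,0.021,0,0,0,1],[0,0,0.024,0,0,0,1],[0,0,0.027,0,0,0,1],[0,0,0.027,0,0,0,1]]]'

```text
time_s: 24.08
position: [0.5736, 0.1334, 0.0909]
tcp_rot: [[0.12, 0.901, 0.418], [0.993, -0.109, -0.05], [0.0, 0.421, -0.907]]
force: [-4.2, 0.2, 4.5]
opening: 0.616
grasp_force: 30.0
```

>>> carry_out --deltas '[[[0,0,0.002,0,0,0,1],[0,0,0.004,0,0,0,1],[0,0,0.006,0,0,0,1],[0,0,0.008,0,0,0,1],[0,0,0.01,0,0,0,1],[0,0,0.01,0,0,0,1],[0,0,0.01,0,0,0,1],[0,0,0.01,0,0,0,1],[0,0,0.01,0,0,0,1],[0,0,0.01,0,0,0,1]]]'

```text
time_s: 24.92
position: [0.5736, 0.1335, 0.0907]
tcp_rot: [[0.12, 0.9, 0.418], [0.993, -0.109, -0.05], [0.0, 0.421, -0.907]]
force: [-9.6, 0.8, 14.5]
opening: 0.616
grasp_force: 30.0
```

It is seated: the contact force rose along the cell's axis. I'll ease the press, open slowly and withdraw.

>>> carry_out --deltas '[[[0,0,-0.004,0,0,0,1],[0,0,-0.008,0,0,0,1],[0,0,-0.008,0,0,0,1],[0,0,-0.008,0,0,0,-0.3],[0,0,-0.008,0,0,0,-0.4],[0,0,-0.008,0,0,0,-0.6],[0,0,-0.008,0,0,0,-0.8],[0,0,-0.008,0,0,0,-1],[0,0,-0.008,0,0,0,-1],[0,0,-0.008,0,0,0,-1]]]'

```text
time_s: 25.75
position: [0.5742, 0.1332, 0.0898]
tcp_rot: [[0.12, 0.901, 0.417], [0.993, -0.109, -0.05], [0.0, 0.42, -0.907]]
force: [-0.0, 0.1, -0.2]
opening: 0.966
grasp_force: 0.0
```

>>> carry_out --deltas '[[[0,0,-0.01,0,0,0,-1],[0,0,-0.04,0,0,0,-1],[0,0,-0.1,0,0,0,-1],[0,0,-0.2,0,0,0,-1],[0,0,-0.32,0,0,0,-1],[0,0,-0.45,0,0,0,-1],[0,0,-0.58,0,0,0,-1],[0,0,-0.7,0,0,0,-1],[0,0,-0.8,0,0,0,-1],[0,0,-0.85,0,0,0,-1]]]'

```text
time_s: 26.58
position: [0.5205, 0.14, 0.2076]
tcp_rot: [[0.12, 0.9, 0.419], [0.993, -0.109, -0.05], [0.001, 0.422, -0.906]]
force: [0.3, -0.1, 0.4]
opening: 0.999
grasp_force: 0.0
```

```bash
python3 - <<'E'
from h import *
st=telemetry.read_state();print(st["position"],st["opening"],st["force"],st["time_s"])
K,T=cam("wrist",st);print("expected cap centre",proj(K,T,F+.089*Lz)*.78125)
b=capture("side")[90:290,170:370,::-1]
cv2.imwrite("pics/w7.png",np.hstack([cv2.resize(capture("wrist")[:,:,::-1],(400,300)),cv2.resize(b,(300,300),interpolation=cv2.INTER_CUBIC)]))
E
```

```text
[0.5205 0.14   0.2076] 0.9990651468527789 [ 0.2583 -0.1157  0.3599] 26.5833
expected cap centre [[199.4877 148.9826]]
```

View pics/w7.png

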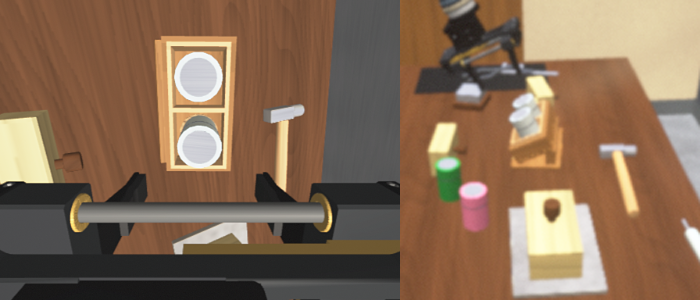

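The wrist view shows the tin's cap at about (199,146), against an expected (199,149), so it stands upright in the cell. The stored tin is in place and the lid is flat on the slab. I'm handing in.

```bash
python3 -c "
from rig import job
print(job.hand_in())"
```

```text
the job is handed in; nothing more can be done
None
```

The job is handed in: the lid is flat and knob up in the middle of the slab, the loose tin is seated cap up on the cork pad and let go, and the final pictures show the stored tin still in its cell, but hand-in returned no verdict.

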